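# Lock a vial carrier into its docking bay

### The arm

A 6-joint arm with a two-finger parallel gripper is mounted at the origin on a cart in front of the work surface, level with it; the furniture and walls round the work are solid. World frame = base frame: x ahead of the robot, y to its left, z up, the work surface at z = 0. Lengths are in m, angles in degrees, forces in N, time in s.
With the tool pointing down it reaches from about 0.375 to 0.925 m from the base axis. Payload 5.7 kg.
Tool frame: the origin (TCP) lies on the mounting face of the last link; the fingertips stand 182 mm ahead of it and the grasp point (between the pads) lies 163 mm ahead of it; z points along the fingers, y is the line along which they close (so a half turn about z gives the same grasp; the last joint's range is limited). The gripper opens to 88 mm and grips with 3 to 60 N. Pads are 20 mm wide; open, the fingers measure 115 mm over their backs; the gripper's body (75 mm by 178 mm) begins 61 mm behind the grasp point.
Start: joints at [-83.199, 20.558, 86.54, -0, 72.909, -6.595], TCP at [0.139, -0.584, 0.405] pointing down, gripper open.
Joint ranges: [-170.27, 170.27], [-57.76, 135], [12.27, 136.19], [-55.21, 235.2], [11.17, 155.16], [-170.74, 170.74]. Speed limits (degrees/s): [136.94, 136.94, 180, 180, 180, 180].

### API

Orientations are given as [roll, pitch, yaw] about the fixed x, y, z axes, in that order (R = Rz(yaw) Ry(pitch) Rx(roll)).
In Python, from bench import robot gives the robot as it stands.
- The arm moves only by the tool step_arm, never from a script. Its argument "targets" is text: rows parted by semicolons, each of 7 numbers parted by spaces: the finger opening in cm, from 0 to 8.78, then the shift along the tool's x, y, z in cm, then the turn, a rotation vector about the tool's x, y, z in rad. In form: hand x y z wx wy wz; .... A call has 1 to 20 rows; each row shifts and turns the commanded pose from where the row before left it, along the tool's axes as they then stand; what a row does not reach is not made up. A row lasts 1/12 s, in which the tool goes at most 41.7 mm and 7.16 degrees, less where a joint would pass 70% of its speed; a pose out of reach is approached as far as the arm can. A call is refused whole if a number of a shift passes 4.17 or a number of a turn 0.125, either way. A call with a gripper value outside its range is refused whole. The fingers move at their own pace and stop on an object; the grip force is fixed at half the most. Time passes only in rows, so rows that do not move let the fingers close. It gives the time, the measured TCP pose, the force, the opening and the grip force at its end, in the units of the state.
- robot.get_obs(): the state, without advancing time (a new reading comes with each control period).
- robot.capture(name): name is "side" or "top"; returns a dict with "frame" (400x640x3 uint8, blue, green, red), "fx", "fy", "cx", "cy" (pixels), "dist" ([k1, k2, p1, p2, k3] as OpenCV has them; the pictures are not rectified), "R" (3x3) and "t" (3): a world point X has camera coordinates R X + t. Camera axes: x right, y down, z forward; pixel columns grow to the right and rows downward; lengths in m; the calibration is good to about 2 mm. A picture is of the moment at which its call begins. There is no depth.
- robot.hand_in(): hands the job in; it is judged then, once.
The state is a dict: "time": time; "qpos": joint angles; "joint_velocities": joint speeds; "tau": joint torques, N m; "position": TCP position; "tool_rot": TCP orientation; "force": force on the tool from outside, world axes, zero at the start; "moment": the same for the moment, N m; "gripper_width": opening from 0.0 (shut) to 1.0 (fully open); "finger_force": force on a finger pad.
Only numpy, scipy, OpenCV 4.12 (cv2) and the standard library are available. Lean on these libraries where they do the work, as an engineer would, in place of code of your own. Each camera call takes 0.05 s, during which the arm holds its last target. There are 200 camera calls.

### The job

Pull the lock knob on the front of the docking bay straight out until it clicks into its out position, then slide the vial carrier along its channel all the way home against the reader head. Then push the knob fully in so that its bolt locks the carrier. Keep the carrier down in its channel and leave the things around the bay where they are.

Things in the scene. Friction and masses are not known exactly. Their poses are not given: they have to be found in the camera images.
- dock: Fixed grey docking bay, 90 (x) x 250 (y) mm, up to 78 mm high. Origin: mid-channel, on the worktop. The channel runs along y, floor 20 mm up, 62 mm wide between rails with tops at 39 mm (y -70 to 124 mm); +y is its open end, at the -y end the reader head (a grey box 78 mm high, y -122 to -70 mm) is the stop. The -x side, towards the robot, carries the lock knob in a housing 50 mm high.
- bolt_mouth (a point): Fixed: where the 8 mm bolt enters the channel, at (-31, -45, 38) mm in the dock's frame. The bolt housing round it is 32 mm wide (y), 50 mm high and reaches out to x = -64 mm of the dock.
- knob_grip (a point): Middle of the knob's round steel grip: 30 mm in diameter, 26 mm long, axis level along the dock's x. Knob in: at (-85, -45, 38) mm of the dock, so its axis is 38 mm above the worktop. Its flat outer face is 13 mm further out (-x); behind it 8 mm of 12 mm shaft shows when in, 28 mm when out. Moves with the knob; axes parallel to the dock's.
- lock_knob (a joint): Travel of the knob in m along the dock's -x: 0 fully in (bolt reaches 12 mm into the channel and blocks it), 0.020 at the out detent (bolt clear of the channel), hard stop 0.023. A spring detent holds it at either end and resists with up to about 6.5 N until halfway (0.010), from where it snaps on to the other end.
- carrier: Loose white carrier, about 0.3 kg, two vials fixed in it (tops 74 mm above its origin), standing in the channel, axes parallel to the dock's. Block 60 x 100 x 26 mm, origin at the centre of its underside, nose at its y = -50 mm. Home: nose on the reader head, origin at y = -20 mm of the dock; it begins 36 to 70 mm short. A notch in its -x side (14 mm wide, at its y = -25 mm) takes the bolt.
- carrier_tab (a point): Middle of the upper part of the upright white tab at the +y end of the carrier, at (0, 45.5, 48) mm in the carrier's frame; the tab is 30 mm wide (x), 10 mm thick (y), and its top is 14 mm above this point. It can be gripped across x or pushed on its +y face, 5 mm beyond this point.
- petri_a: Loose clear petri dish, 60 mm across, 13 mm high, on the worktop in front of the bay beyond the knob. Origin: centre of the underside. To be left alone.
- hex_key: Loose steel hex key, 33 x 91 x 5 mm, lying in front of the bay. Origin: centre of the underside. To be left alone.
- vial_open: Loose open empty vial, 28 mm across, 57 mm high, standing behind the bay. Origin: centre of the underside. To be left alone.
- die_ring: Loose light grey ring, 34 mm across, 22 mm high, lying behind the bay. Origin: centre of the underside. To be left alone.
- caliper: Loose slide caliper, 66 x 232 x 13 mm, lying at the left. Origin: centre of the underside. To be left alone.
- red_case: Loose flat case, 89 x 170 x 50 mm, at the left. Origin: centre of the underside. To be left alone.
- spatula: Loose steel spatula, 13 x 170 x 4 mm, lying at the right. Origin: centre of the underside. To be left alone.
Mind the look-alikes: they are no part of the job. Of the things that look like the carrier, the largest one is meant.

How it is judged (in metres and radians):
On the way, in this order (a step that is already met when the one before it is completed fails the run):
1. the knob is pulled out to its detent (value of joint lock_knob above 0.0165 m), for 0.2 s.
2. the carrier is home against the reader head while the knob is out (y of carrier in the frame of dock below -0.0165 m and z of carrier in the frame of dock below 0.024 m and value of joint lock_knob above 0.0165 m), for 0.2 s.
At the end, for the whole second after the job is handed in: The knob is fully in (within 3 mm), and the carrier rests level on the channel floor, home against the reader head (within 3.5 mm), locked by the bolt (y of carrier in the frame of dock below -0.0165 m and z of carrier in the frame of dock below 0.024 m and value of joint lock_knob below 0.003 m and angle between carrier's own z axis and vertical below 0.06 rad and linear speed of carrier below 0.02 m/s); the robot touches nothing.
It fails at once if the carrier is lifted more than 20 mm off the channel floor or tipped (z of carrier in the frame of dock above 0.04 m or angle between carrier's own z axis and vertical above 0.35 rad).
It fails at once if a bystander is moved more than 30 mm (distance of any of petri_a, hex_key, vial_open, die_ring, caliper, red_case, spatula from where it was at the start of the episode above 0.03 m).
It also fails if it takes over 56 s, if anything falls off the work surface, if the arm or the gripper's body presses on something with over 40 N, if the wrist force passes 120 N, or if a joint passes its speed limit or range.

## Working session

There is one attempt and no reset: what is moved stays moved. The work goes in short steps, Python scripts to look and compute and a tool call to move; the robot and the scene stay as the last step left them, time stands still between calls to the robot, and variables do not carry over. Pictures are saved under pics/ and viewed, at most 10 in all, crops included, and the job is handed in when it is done.

Besides the shell and the picture viewer there is one more tool, called after "Emit:" as a command line: name --argument value ..., lists and objects as JSON in quotes. step_arm: Moves the arm, as the interface text tells. Its arguments: {"type":"object","properties":{"targets":{"type":"string"}},"required":["targets"]}

```bash
mkdir -p pics
cat > h.py <<'E'
import numpy as np, cv2
from bench import robot
def shot(n,name):
    c=robot.capture(n); cv2.imwrite(f'pics/{name}.png',c['frame']); 
    np.savez(f'pics/{name}.npz',**c); return c
def load(name): return dict(np.load(f'pics/{name}.npz'))
def K(c): return np.array([[c['fx'],0,c['cx']],[0,c['fy'],c['cy']],[0,0,1]],float)
def proj(c,P):
    return cv2.projectPoints(np.atleast_2d(np.array(P,float)),cv2.Rodrigues(np.array(c['R']))[0],np.array(c['t'],float),K(c),np.array(c['dist'],float))[0][:,0]
def onz(c,uv,z):
    n=cv2.undistortPoints(np.array(uv,float).reshape(-1,1,2),K(c),np.array(c['dist'],float))[:,0]
    R=np.array(c['R']);o=-R.T@np.array(c['t']);d=np.c_[n,np.ones(len(n))]@R
    return o+d*((np.reshape(z,(-1,1))-o[2])/d[:,2:])
E
python3 - <<'E'
from h import *
a=shot('top','t0');b=shot('side','s0')
for c in(a,b): print(-c['R'].T@c['t'],c['R'][2])
print(robot.get_obs())
E
```

```text
[0.33967967 0.06826891 1.56070891] [ 0.12953763 -0.00517502 -0.991561  ]
[ 0.5903506  -1.24319563  1.01083455] [-0.03121469  0.81427546 -0.57963879]
{'time': 0.1, 'qpos': array([-8.31971532e+01,  2.05912016e+01,  8.65927687e+01, -6.96686558e-04,
        7.29095342e+01, -6.59668435e+00]), 'joint_velocities': array([ 0.01696468, -0.05763612, -0.20068206, -0.05816844, -0.0422155 ,
        0.04447712]), 'tau': array([-4.88870737e-04, -5.16359997e+01, -2.71406329e+01,  6.74655894e-02,
        2.76171538e-02, -2.38771725e-05]), 'position': array([ 0.13897447, -0.5833383 ,  0.40392063]), 'tool_rot': array([-1.79907038e+02, -1.00805785e-02,  1.33997283e+01]), 'force': array([-0.21144708,  0.64026332,  0.83493969]), 'moment': array([ 0.01884345, -0.00957151,  0.02160399]), 'finger_force': 0.0, 'gripper_width': 0.9975210685748731}
```

View pics/t0.png

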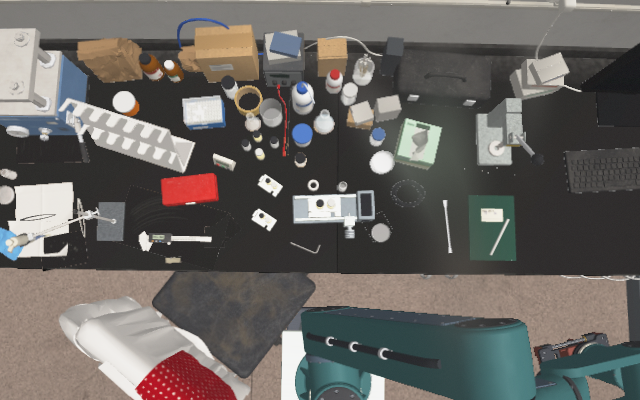

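View pics/s0.png

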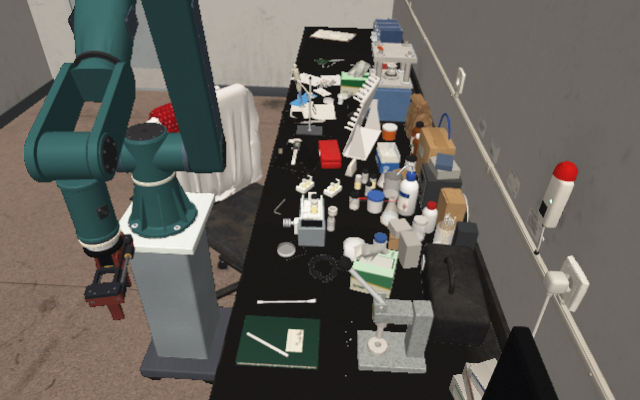

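Run:
```python
from h import *
a=load('t0')['frame'];b=load('s0')['frame']
A=cv2.resize(a[165:255,240:400],(800,450),interpolation=cv2.INTER_CUBIC)
cv2.imwrite('pics/t0c.png',A)
B=cv2.resize(b[165:265,265:365],(600,600),interpolation=cv2.INTER_CUBIC)
cv2.imwrite('pics/s0c.png',B)
```

```text
(no output)
```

View pics/t0c.png

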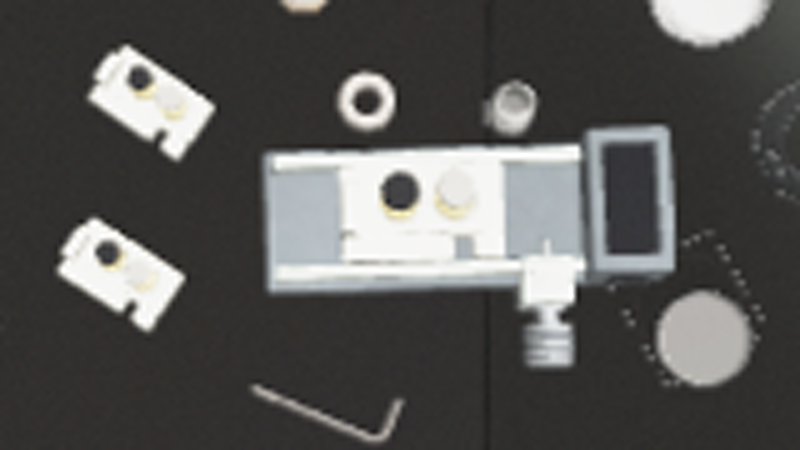

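View pics/s0c.png

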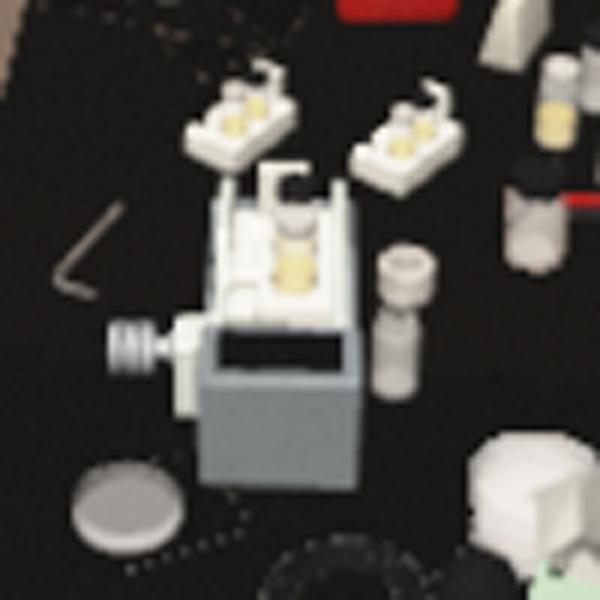

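The candidates in the top view are the carrier in the channel (~(324,207)) and two smaller, tilted copies at (270,185) and (265,218). The one in the channel is the largest, and its notch faces the knob, so it is the one meant. The crop confirms this. The knob is at ~(350,234), the petri dish at (381,233) and the hex key at ~(306,247).

Run:
```python
from h import *
from scipy.optimize import least_squares
a=load('t0');b=load('s0')
T=lambda u,v:(240+u/5-.4,165+v/5-.4); S=lambda u,v:(265+u/6-.42,165+v/6-.42)
m=.001
top=[((45,-70,78),T(585,130)),((45,-122,78),T(668,125)),((-45,-122,78),T(673,270)),((45,125,20),T(265,152)),((-45,125,20),T(270,292))]
side=[((-45,-122,78),S(200,385)),((45,-122,78),S(361,381)),((-45,-122,0),S(200,487)),((45,-122,0),S(358,490)),((45,-70,78),S(360,328))]
def W(p,P): 
    c,s=np.cos(p[2]),np.sin(p[2]); P=np.atleast_2d(P)*m
    return np.c_[p[0]+c*P[:,0]-s*P[:,1],p[1]+s*P[:,0]+c*P[:,1],P[:,2]]
def res(p,full=0):
    r=[proj(c,W(p,[q[0] for q in L]))-[q[1] for q in L] for c,L in((a,top),(b,side))]
    return np.concatenate(r).ravel()
s=least_squares(res,[.5,.05,0],loss='soft_l1');p=s.x
print(p[:2],np.degrees(p[2]));print(res(p).reshape(-1,2).round(1))
np.save('dock.npy',p)
inv=lambda X:((np.atleast_2d(X)[:,:2]-p[:2])@np.array([[np.cos(p[2]),-np.sin(p[2])],[np.sin(p[2]),np.cos(p[2])]])*1000).round(1)
print('carrier block corners +y,nose in dock',inv(onz(a,[T(340,165),T(503,165),T(503,258)],.046)))
print('knob w',W(p,(-85,-45,38)),'petri',inv(onz(a,[T(703,338)],.01)),'key',inv(onz(a,[T(400,400),T(380,440),T(252,386)],.003)))
print('knob end pred T',(proj(a,W(p,[(-98,-45,45),(-64,-45,50)]))-[240,165]+.4)*5,'S',(proj(b,W(p,[(-98,-45,38)]))-[265,165]+.42)*6)
```

```text
[0.53538736 0.00348075] 2.677683970496667
[[-0.4 -0.6]
 [-0.1 -0.2]
 [ 0.4 -0. ]
 [ 0.7 -0.1]
 [ 0.5  0.1]
 [-0.6 -1.1]
 [ 0.2  0.1]
 [-0.6 -0.1]
 [-0.1 -0.2]
 [ 0.2 -1. ]]
carrier block corners +y,nose in dock [[ 31.   79.8]
 [ 27.6 -22. ]
 [-30.7 -19.6]]
knob w [[ 0.45258245 -0.0454411   0.038     ]] petri [[ -82.2 -146.7]] key [[-114.5   46.8]
 [-139.4   60.3]
 [-102.5  140.3]]
knob end pred T [[548.27661649 364.79926383]
 [546.54433253 309.35966506]] S [[109.06419658 344.7554933 ]]
```

Emit:
step_arm --targets "5 0 0 0 0 0 0.0935; 5 0 0 0 0 0 0.0935; 5 1.88 -2.9 0 0 0 0;5 1.88 -2.9 0 0 0 0;5 1.88 -2.9 0 0 0 0;5 1.88 -2.9 0 0 0 0;5 1.88 -2.9 0 0 0 0;5 1.88 -2.9 0 0 0 0;5 1.88 -2.9 0 0 0 0;5 1.88 -2.9 0 0 0 0;5 1.88 -2.9 0 0 0 0;5 1.88 -2.9 0 0 0 0;5 1.88 -2.9 0 0 0 0;5 1.88 -2.9 0 0 0 0;5 1.88 -2.9 0 0 0 0;5 1.88 -2.9 0 0 0 0;5 1.88 -2.9 0 0 0 0;5 1.88 -2.9 0 0 0 0;5 1.88 -2.9 0 0 0 0;5 1.88 -2.9 0 0 0 0"

```text
time: 1.77
position: [0.4529, -0.0446, 0.4045]
tool_rot: [-180.0, 0.0, 2.7]
force: [1.6, -1.1, -0.1]
gripper_width: 0.566
finger_force: 0.0
```

Emit:
step_arm --targets "5 0 0 3.4 0 0 0;5 0 0 3.4 0 0 0;5 0 0 3.4 0 0 0;5 0 0 3.4 0 0 0;5 -0.2 0 1.5 0 0 0;5 0 0 1.5 0 0 0;5 0 0 1.5 0 0 0;5 0 0 1.5 0 0 0;5 0 0 0.7 0 0 0;5 0 0 0 0 0 0;5 0 0 0 0 0 0"

```text
time: 2.68
position: [0.4505, -0.0465, 0.2016]
tool_rot: [-180.0, 0.1, 2.7]
force: [0.4, -0.1, 0.1]
gripper_width: 0.564
finger_force: 0.0
```

Run:
```python
from h import *
a=shot('top','t1')['frame'];b=shot('side','s1')['frame']
A=cv2.resize(a[180:250,300:400],(500,350),interpolation=2);B=cv2.resize(b[165:265,255:355],(350,350),interpolation=2)
cv2.imwrite('pics/m1.png',np.hstack([A[:, :440],B]))
```

```text
(no output)
```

View pics/m1.png

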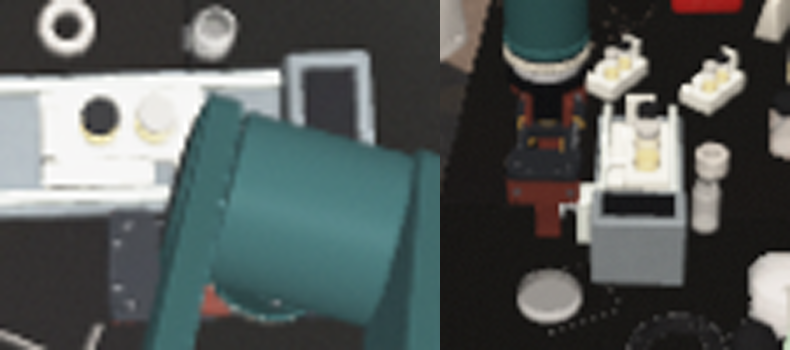

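The side half shows the finger (~(548,215)) over the knob, with the bare shaft visible at (570,210). The knob sits between the pads, so I'm closing.

Emit:
step_arm --targets "2.4 0 0 0 0 0 0;2.4 0 0 0 0 0 0;2.4 0 0 0 0 0 0;2.4 0 0 0 0 0 0;2.4 0 0 0 0 0 0;2.4 0 0 0 0 0 0;2.4 0 0 0 0 0 0;2.4 0 0 0 0 0 0"

```text
time: 3.45
position: [0.4509, -0.047, 0.2021]
tool_rot: [179.9, -0.1, 2.7]
force: [-1.3, -5.1, 5.3]
gripper_width: 0.331
finger_force: 30.0
```

Emit:
step_arm --targets "2.4 -0.25 0 0 0 0 0;2.4 -0.25 0 0 0 0 0;2.4 -0.25 0 0 0 0 0;2.4 -0.25 0 0 0 0 0;2.4 -0.25 0 0 0 0 0;2.4 -0.25 0 0 0 0 0;2.4 -0.25 0 0 0 0 0;2.4 -0.25 0 0 0 0 0;2.4 -0.15 0 0 0 0 0;2.4 0 0 0 0 0 0;2.4 0 0 0 0 0 0;2.4 0 0 0 0 0 0"

```text
time: 4.45
position: [0.4298, -0.0479, 0.2021]
tool_rot: [179.9, -0.1, 2.7]
force: [1.8, -4.4, 4.6]
gripper_width: 0.339
finger_force: 30.0
```

Emit:
step_arm --targets "5 0 0 0 0 0 0;5 0 0 0 0 0 0;5 0 0 0 0 0 0;5 0 0 0 0 0 0;5 0 0 -1 0 0 0;5 0 0 -3 0 0 0;5 0 0 -4 0 0 0;5 0 0 -4 0 0 0;5 0 0 -4 0 0 0;0 1.8 -2.66 0 0 0 0;0 1.8 -2.66 0 0 0 0;0 1.8 -2.66 0 0 0 0;0 1.8 -2.66 0 0 0 0;0 1.8 -2.66 0 0 0 0;0 1.8 -2.66 0 0 0 0;0 0 0 0 0 0 0;0 0 0 0 0 0 0"

```text
time: 5.87
position: [0.5296, 0.1183, 0.3611]
tool_rot: [-180.0, 0.1, 2.8]
force: [-0.5, -1.1, 0.4]
gripper_width: 0.011
finger_force: 0.0
```

Run:
```python
from h import *
a=shot('top','t2')['frame'];b=shot('side','s2')['frame']
A=cv2.resize(a[180:250,290:390],(500,350),interpolation=2);B=cv2.resize(b[180:250,265:325],(300,350),interpolation=2)
cv2.imwrite('pics/m2.png',np.hstack([A,B]))
```

```text
(no output)
```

View pics/m2.png

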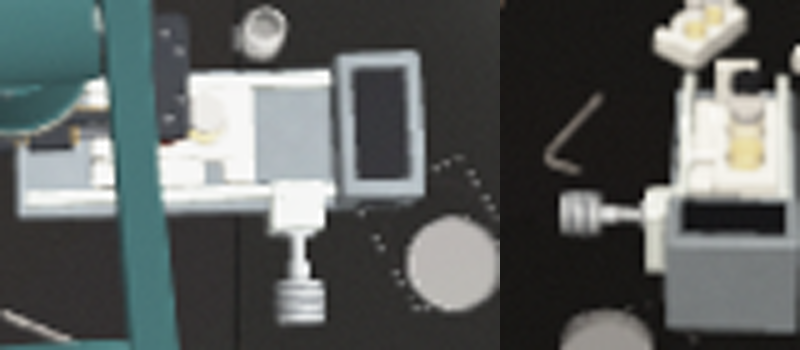

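The knob is out: a long stretch of shaft shows at (300,258) in the top half. Now I'll lower the closed fingers behind the tab.

Emit:
step_arm --targets "0 0 0 3 0 0 0;0 0 0 3 0 0 0;0 0 0 3 0 0 0;0 0 0 2 0 0 0;0 0 0 1.1 0 0 0;0 0 0 0 0 0 0;0 0 0 0 0 0 0"

```text
time: 6.55
position: [0.5293, 0.1163, 0.2408]
tool_rot: [-180.0, 0.1, 2.6]
force: [0.2, -0.6, 0.6]
gripper_width: 0.004
finger_force: 0.0
```

Emit:
step_arm --targets "0 0 0.4 0 0 0 0;0 0 0.4 0 0 0 0;0 0 0.4 0 0 0 0;0 0 0.4 0 0 0 0;0 0 0.4 0 0 0 0;0 0 0.4 0 0 0 0;0 0 0.4 0 0 0 0;0 0 0.4 0 0 0 0;0 0 0.4 0 0 0 0;0 0 0.4 0 0 0 0;0 0 0.4 0 0 0 0;0 0 0.4 0 0 0 0;0 0 0.4 0 0 0 0;0 0 0 0 0 0 0"

```text
time: 7.72
position: [0.532, 0.0642, 0.2406]
tool_rot: [180.0, 0.0, 2.7]
force: [0.3, -0.2, 0.9]
gripper_width: 0.009
finger_force: 0.2
```

Run:
```python
from h import *
a=shot('top','t3')['frame'];b=shot('side','s3')['frame']
A=cv2.resize(a[180:250,290:390],(500,350),interpolation=2);B=cv2.resize(b[180:250,265:325],(300,350),interpolation=2)
cv2.imwrite('pics/m3.png',np.hstack([A,B]))
```

```text
(no output)
```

View pics/m3.png

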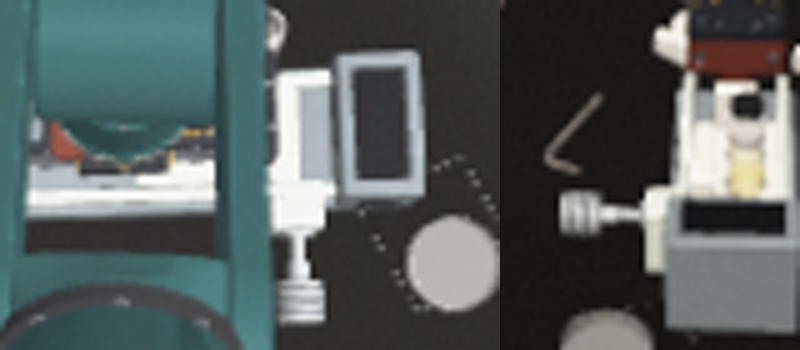

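The carrier slides level; its nose is at ~x 300 and the head at x 333 in the crop, about 18 mm to go.

Emit:
step_arm --targets "0 0 0.3 0 0 0 0;0 0 0.3 0 0 0 0;0 0 0.3 0 0 0 0;0 0 0.3 0 0 0 0;0 0 0.1 0 0 0 0;0 0 0.1 0 0 0 0;0 0 0.1 0 0 0 0;0 0 0 0 0 0 0;0 0 0 0 0 0 0"

```text
time: 8.57
position: [0.5327, 0.05, 0.2407]
tool_rot: [180.0, -0.0, 2.7]
force: [0.3, -0.2, -1.2]
gripper_width: 0.006
finger_force: 0.1
```

Emit:
step_arm --targets "0 0 0.1 0 0 0 0;0 0 0.1 0 0 0 0;0 0 0 0 0 0 0;0 0 0 0 0 0 0"

```text
time: 8.9
position: [0.5328, 0.048, 0.2407]
tool_rot: [-180.0, 0.0, 2.7]
force: [-0.2, 1.3, -0.4]
gripper_width: 0.005
finger_force: 0.5
```

Emit:
step_arm --targets "0 0 0.1 0 0 0 0;0 0 0 0 0 0 0;0 0 0 0 0 0 0"

```text
time: 9.15
position: [0.5328, 0.047, 0.2407]
tool_rot: [-180.0, -0.0, 2.7]
force: [-0.7, 1.1, -0.3]
gripper_width: 0.009
finger_force: 0.7
```

Emit:
step_arm --targets "0 0 0.1 0 0 0 0;0 0 0 0 0 0 0;0 0 0 0 0 0 0"

```text
time: 9.4
position: [0.5329, 0.046, 0.2407]
tool_rot: [-180.0, -0.0, 2.7]
force: [-0.7, 2.5, -0.1]
gripper_width: 0.005
finger_force: 0.7
```

Emit:
step_arm --targets "0 0 0.1 0 0 0 0;0 0 0 0 0 0 0;0 0 0 0 0 0 0"

```text
time: 9.65
position: [0.533, 0.045, 0.2407]
tool_rot: [-180.0, -0.0, 2.7]
force: [-1.2, 2.2, 0.3]
gripper_width: 0.005
finger_force: 0.8
```

Run:
```python
from h import *
o=robot.get_obs();print(o['position'],o['force'])
a=shot('top','t4')['frame'];b=shot('side','s4')['frame']
A=cv2.resize(a[180:250,290:390],(500,350),interpolation=2);B=cv2.resize(b[180:250,265:325],(300,350),interpolation=2)
cv2.imwrite('pics/m4.png',np.hstack([A,B]))
```

```text
[0.5329661  0.04498163 0.24072339] [-1.22247005  2.22189196  0.28573113]
```

View pics/m4.png

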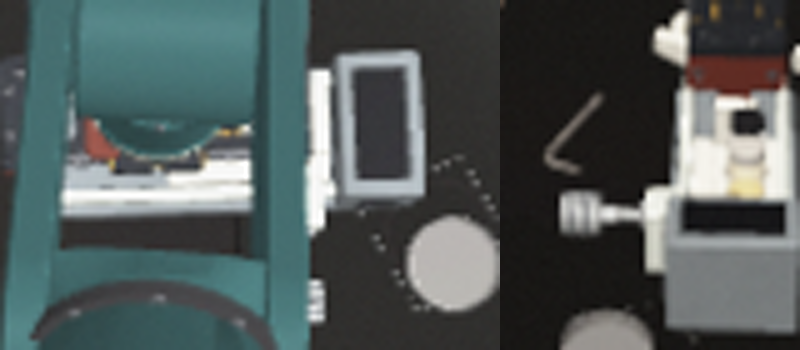

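The carrier now meets the head at ~x 330 in the crop. I'll press gently until contact shows in the force.

Emit:
step_arm --targets "0 0 0.1 0 0 0 0;0 0 0 0 0 0 0;0 0 0 0 0 0 0"

```text
time: 10.0
position: [0.533, 0.044, 0.2407]
tool_rot: [-180.0, -0.0, 2.7]
force: [-1.0, 0.7, 0.2]
gripper_width: 0.005
finger_force: 0.9
```

Emit:
step_arm --targets "0 0 0.1 0 0 0 0;0 0 0 0 0 0 0;0 0 0 0 0 0 0"

```text
time: 10.25
position: [0.533, 0.043, 0.2407]
tool_rot: [-180.0, -0.0, 2.7]
force: [-0.7, 2.0, 1.3]
gripper_width: 0.001
finger_force: 0.9
```

Emit:
step_arm --targets "0 0 0.1 0 0 0 0;0 0 0 0 0 0 0;0 0 0 0 0 0 0"

```text
time: 10.5
position: [0.533, 0.042, 0.2407]
tool_rot: [-180.0, 0.0, 2.7]
force: [-0.6, 1.7, 1.5]
gripper_width: 0.007
finger_force: 1.0
```

Emit:
step_arm --targets "0 0 0.1 0 0 0 0;0 0 0 0 0 0 0;0 0 0 0 0 0 0"

```text
time: 10.75
position: [0.5333, 0.0412, 0.2407]
tool_rot: [-180.0, -0.0, 2.7]
force: [0.2, 4.7, 0.4]
gripper_width: 0.003
finger_force: 2.3
```

Emit:
step_arm --targets "0 0 0.05 0 0 0 0;0 0 0 0 0 0 0;0 0 0 0 0 0 0;0 0 0 0 0 0 0"

```text
time: 11.08
position: [0.5333, 0.0411, 0.2408]
tool_rot: [-179.9, -0.0, 2.7]
force: [1.2, 6.4, 1.6]
gripper_width: 0.007
finger_force: 3.4
```

The finger stalled at 6 N, so the carrier is home. I'll retreat and go back to the knob.

Emit:
step_arm --targets "0 0 -0.2 0 0 0 0;0 0 -0.5 0 0 0 0;0 0 -1.8 0 0 0 0;0 0 0 -3 0 0 0;0 0 0 -3 0 0 0;0 0 0 -3 0 0 0;0 0 0 -3 0 0 0;5 -1.8 1.8 0 0 0 0;5 -1.8 1.8 0 0 0 0;5 -1.8 1.8 0 0 0 0;5 -1.8 1.8 0 0 0 0;5 -1.8 1.8 0 0 0 0;5 -1.8 1.8 0 0 0 0;5 0 0 0 0 0 0;5 0 0 0 0 0 0"

```text
time: 12.33
position: [0.4284, -0.048, 0.3607]
tool_rot: [180.0, 0.0, 2.5]
force: [0.0, 0.4, -0.7]
gripper_width: 0.55
finger_force: 0.0
```

Run:
```python
from h import *
a=shot('top','t5')['frame'];b=shot('side','s5')['frame']
A=cv2.resize(a[180:250,290:390],(500,350),interpolation=2);B=cv2.resize(b[180:250,265:325],(300,350),interpolation=2)
cv2.imwrite('pics/m5.png',np.hstack([A,B]))
```

```text
(no output)
```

View pics/m5.png

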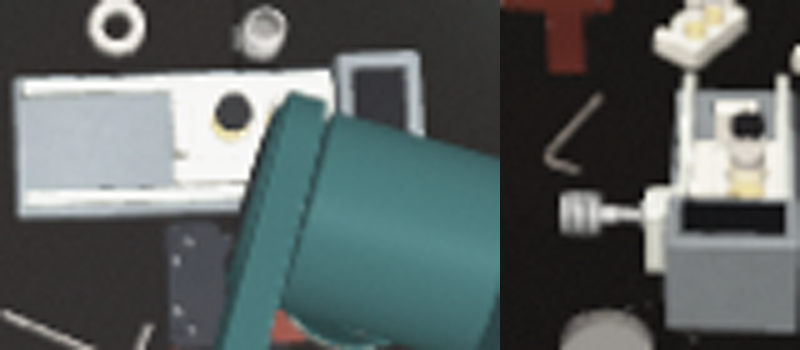

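The carrier's +y edge is at crop x 173, about 50 mm further along, and its nose is at the head. The knob is still out. Next I descend, grip and push.

Emit:
step_arm --targets "5 0 0 3.4 0 0 0;5 0 0 3.4 0 0 0;5 0 0 3.4 0 0 0;5 0 0 2 0 0 0;5 0 0 1.5 0 0 0;5 0 0 1.2 0 0 0;5 0 0 1 0 0 0;5 0 0 0 0 0 0;2.4 0 0 0 0 0 0;2.4 0 0 0 0 0 0;2.4 0 0 0 0 0 0;2.4 0 0 0 0 0 0;2.4 0 0 0 0 0 0;2.4 0 0 0 0 0 0"

```text
time: 13.6
position: [0.4297, -0.0479, 0.2023]
tool_rot: [179.9, -0.1, 2.7]
force: [1.4, -5.6, -0.1]
gripper_width: 0.339
finger_force: 30.0
```

Emit:
step_arm --targets "2.4 0.25 0 0 0 0 0;2.4 0.25 0 0 0 0 0;2.4 0.25 0 0 0 0 0;2.4 0.25 0 0 0 0 0;2.4 0.25 0 0 0 0 0;2.4 0.25 0 0 0 0 0;2.4 0.25 0 0 0 0 0;2.4 0.2 0 0 0 0 0;2.4 0 0 0 0 0 0;2.4 0 0 0 0 0 0;2.4 0 0 0 0 0 0"

```text
time: 14.52
position: [0.4494, -0.047, 0.2023]
tool_rot: [179.9, -0.1, 2.7]
force: [0.3, -6.0, 1.5]
gripper_width: 0.334
finger_force: 30.0
```

Emit:
step_arm --targets "2.4 0.1 0 0 0 0 0;2.4 0.1 0 0 0 0 0;2.4 0.1 0 0 0 0 0;2.4 0 0 0 0 0 0;2.4 0 0 0 0 0 0"

```text
time: 14.93
position: [0.4504, -0.0469, 0.2022]
tool_rot: [179.9, 0.2, 2.8]
force: [-5.4, -10.6, 9.9]
gripper_width: 0.336
finger_force: 30.0
```

Emit:
step_arm --targets "2.4 0.1 0 0 0 0 0;2.4 0 0 0 0 0 0;2.4 0 0 0 0 0 0;5 -0.2 0 0 0 0 0;5 0 0 0 0 0 0;5 0 0 0 0 0 0;5 0 0 0 0 0 0;5 0 0 -1 0 0 0;5 0 0 -3 0 0 0;5 0 0 -4 0 0 0;5 0 0 -4 0 0 0;5 0 0 -4 0 0 0;5 -1 3.5 0 0 0 0;5 -1 3.5 0 0 0 0;5 -1 3.5 0 0 0 0;5 -1 3.5 0 0 0 0;5 -1 3.5 0 0 0 0;5 0 0 0 0 0 0;5 0 0 0 0 0 0"

```text
time: 16.52
position: [0.4086, -0.2249, 0.3616]
tool_rot: [-180.0, -0.0, 2.5]
force: [0.7, 0.9, -0.2]
gripper_width: 0.571
finger_force: 0.0
```

Run:
```python
from h import *
a=shot('top','t6')['frame'];b=shot('side','s6')['frame']
A=cv2.resize(a[180:250,290:390],(500,350),interpolation=2);B=cv2.resize(b[180:250,265:325],(300,350),interpolation=2)
cv2.imwrite('pics/m6.png',np.hstack([A,B]))
```

```text
(no output)
```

View pics/m6.png

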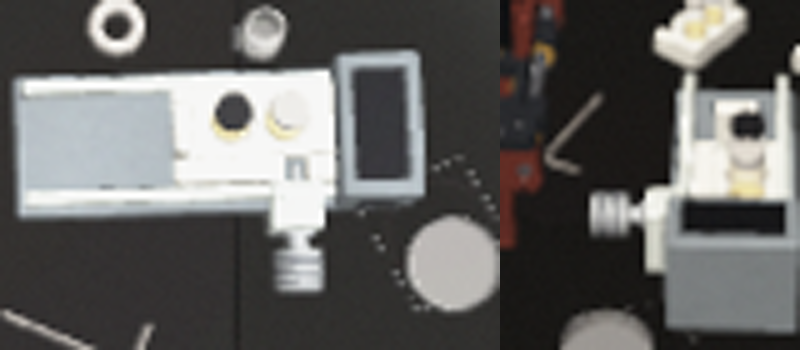

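The knob is in (end face at crop y 290, against 323 when out), the bolt sits in the notch at (296,167), the carrier is against the head, and the bystanders haven't moved.

```bash
python3 -c "
from bench import robot
print(robot.hand_in())"
```

```text
the job is handed in; nothing more can be done
None
```

The job is handed in: the knob was pulled out, the carrier slid home against the reader head, and the knob pushed back in. The last pictures show the bolt in the carrier's notch and nothing around the bay moved, but the hand-in returned no verdict.

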